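Nest the chisel sleeve loosely in its holder

TASK

Of the three loose brass sleeves standing on the carver's table, take the middle-sized one (the tallest) and set it, narrow end down, into the dark steel holder on the log block so that it stands upright, resting loosely in the taper and free to be lifted out again. Lower it in while you hold it and let go as it comes to rest: do not drop it in from above and do not press it down, or it jams. Leave the two other sleeves standing where they are.

Things in the scene. Friction and masses are not known exactly. Their poses are not given: they have to be found in the camera images.
- holder: Fixed round log block (244 mm across, 50 mm tall) with a dark steel tapered holder screwed upright on its centre. Origin: centre of the block's underside, z up. The rim is 119 mm above the origin, 64 mm across outside; the round cavity narrows evenly from 56 mm diameter at the rim to 24 mm at its floor, 55 mm above the origin. Same taper as middle_sleeve.
- middle_sleeve: Brass sleeve to nest: loose tube 100 mm tall, wall 3 mm, 0.16 kg, narrow end down. Outside diameter 30 mm at the foot, 56 mm at 52 mm height, then a straight collar 57 mm wide to the top. Origin: centre of its foot, z up. Nested loosely its foot is about 70 mm above the holder's origin, its top 51 mm above the rim: grip near the top so the fingertips clear the rim.
- wide_sleeve: Bystander: the widest brass sleeve, loose, 80 mm tall, 62 mm diameter at the foot and 74 mm at the top, too wide to enter the holder. Origin: centre of its foot, z up.
- slim_sleeve: Bystander: the smallest brass sleeve, loose, 62 mm tall, 25 mm diameter at the foot and 38 mm at the top, so slim that it would sink in the holder. Origin: centre of its foot, z up.
Mind the look-alikes: they are no part of the job. Leave any purple or turquoise look-alike of the middle_sleeve alone.

How it is judged:
By the outcome, as a careful person would: the job done as asked, in the order asked, and still so for the second after the job is handed in, with the robot touching nothing.
It also fails if it takes over 38 s, if anything falls off the work surface, if the arm or the gripper's body presses on something with over 40 N, if the wrist force passes 120 N, or if a joint passes its speed limit or range.

ROBOT

A 6-joint arm with a two-finger parallel gripper is mounted at the origin on the work surface. World frame = base frame: x ahead of the robot, y to its left, z up, the work surface at z = 0. Lengths are in m, angles in rad, forces in N, time in s.
With the tool pointing down it reaches from about 0.25 to 0.775 m from the base axis. Payload 4 kg.
Tool frame: the origin (TCP) lies at the very end of the fingers, on their centre line; the grasp point (between the pads) lies 19 mm behind it; z points along the fingers, y is the line along which they close (so a half turn about z gives the same grasp; the last joint's range is limited). The gripper opens to 94 mm and grips with 3 to 60 N. Pads are 16 mm wide; open, the fingers measure 119 mm over their backs; the gripper's body (75 mm by 177 mm) begins 78 mm behind the grasp point.
Start: joints at [-0.103, 0.087, 1.371, -0, 1.684, -0.103], TCP at [0.55, -0, 0.206] pointing down, gripper open.
Joint ranges: [-3.1, 3.1], [-0.76, 2.03], [0.27, 2.55], [-1.08, 4.22], [0.17, 2.65], [-2.57, 2.57]. Speed limits (rad/s): [2.79, 2.79, 3.14, 3.14, 3.14, 3.14].

INTERFACE

Orientations are given as [roll, pitch, yaw] about the fixed x, y, z axes, in that order (R = Rz(yaw) Ry(pitch) Rx(roll)).
In Python, from bench import robot, vision gives the robot as it stands.
- The arm moves only by the shell command python3 -m crank 'ROWS'. ROWS is JSON, a list of rows, each a list of 3 entries, a list of its own where there are three numbers: the closure, from 0 (fully open) to 1 (shut), then the shift along the tool's x, y, z in m, then the turn, a rotation vector about the tool's x, y, z in degrees. A call has 1 to 8 rows; each row shifts and turns the commanded pose from where the row before left it, along the tool's axes as they then stand; what a row does not reach is not made up. A row lasts 1/10 s, in which the tool goes at most 50 mm and 8.59 degrees, less where a joint would pass 70% of its speed; a pose out of reach is approached as far as the arm can. A call with a gripper value outside its range is refused whole. The fingers move at their own pace and stop on an object; the grip force is fixed at half the most. Time passes only in rows, so rows that do not move let the fingers close. It gives the time, the measured TCP pose, the force, the opening and the grip force at its end, in the units of the state.
- robot.get_obs(): the state, without advancing time (a new reading comes with each control period).
- vision.snapshot(name): name is "scene" or "side" or "wrist"; returns a dict with "color" (400x640x3 uint8, red, green, blue), "z_map" (400x640 float32, m along the optical axis (not along the pixel's ray), 0 where there is no reading), "fx", "fy", "cx", "cy" (pixels), "R" (3x3) and "t" (3): a world point X has camera coordinates R X + t. Camera axes: x right, y down, z forward; pixel columns grow to the right and rows downward; lengths in m; the calibration is good to about 2 mm. A picture is of the moment at which its call begins.
- robot.close_job(): hands the job in; it is judged then, once.
The state is a dict: "time": time; "joint_positions": joint angles; "qvel": joint speeds; "joint_torque": joint torques, N m; "tool_pos": TCP position; "ee_rot": TCP orientation; "wrist_force": force on the tool from outside, world axes, zero at the start; "wrist_torque": the same for the moment, N m; "width": finger opening in m; "finger_force": force on a finger pad.
Only numpy, scipy, OpenCV 4.12 (cv2) and the standard library are available. Lean on these libraries where they do the work, as an engineer would, in place of code of your own. Each camera call takes 0.05 s, during which the arm holds its last target. There are 200 camera calls.

## Working session

There is one attempt and no reset: what is moved stays moved. The work goes in short steps, Python scripts to look and compute and a shell command to move; the robot and the scene stay as the last step left them, time stands still between calls to the robot, and variables do not carry over. Pictures are saved under pics/ and viewed, at most 10 in all, crops included, and the job is handed in when it is done.

```bash
mkdir -p pics; ls; python3 - <<'E'
from bench import robot, vision
import cv2,numpy as np
for n in("scene","side"):
    s=vision.snapshot(n); cv2.imwrite(f"pics/{n}0.png",s["color"][:,:,::-1]); np.savez(f"{n}0.npz",**s)
    print(n,s["fx"],s["cx"],s["cy"],(-s["R"].T@s["t"]).round(3),s["R"].round(3).tolist())
o=robot.get_obs(); print(o)
E
```

```text
pics
scene 500.11556424128565 319.17780247466237 210.88502029422116 [0.97  0.274 0.872] [[-0.508, 0.861, 0.009], [0.714, 0.427, -0.554], [-0.481, -0.275, -0.832]]
side 381.4022702995169 320.2290784203682 198.06170698152147 [ 0.325 -0.621  0.486] [[0.966, -0.259, -0.01], [-0.158, -0.559, -0.814], [0.205, 0.788, -0.58]]
{'time': 0.1, 'joint_positions': array([-1.03077612e-01,  8.78579769e-02,  1.37208659e+00, -1.22735643e-05,
        1.68358527e+00, -1.03104822e-01]), 'qvel': array([ 9.34626412e-04, -3.20263644e-03, -1.87545286e-03,  2.30405677e-04,
        7.59173672e-05,  8.80939655e-05]), 'joint_torque': array([ 2.25695316e-03, -3.41256917e+01, -3.03301656e+01,  7.19034858e-02,
        3.05556308e-02, -9.49158243e-05]), 'tool_pos': array([5.49512761e-01, 5.37971097e-05, 2.04442234e-01]), 'ee_rot': array([-3.13966450e+00, -1.87245835e-04,  1.57082199e+00]), 'wrist_force': array([0.19097179, 0.6037757 , 0.58890605]), 'wrist_torque': array([-0.0113111 ,  0.04528081,  0.02899162]), 'finger_force': 0.0, 'width': 0.09385242043224226}
```

View pics/scene0.png

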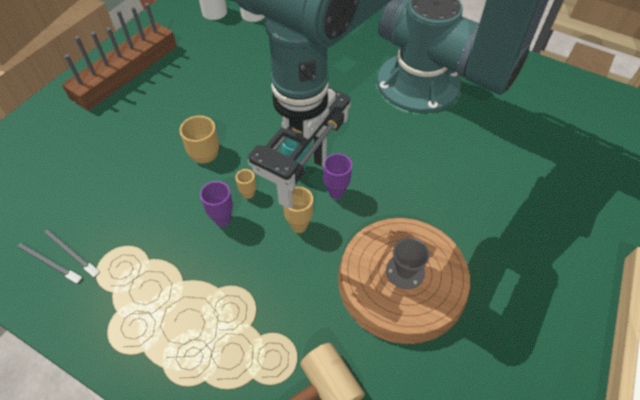

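View pics/side0.png

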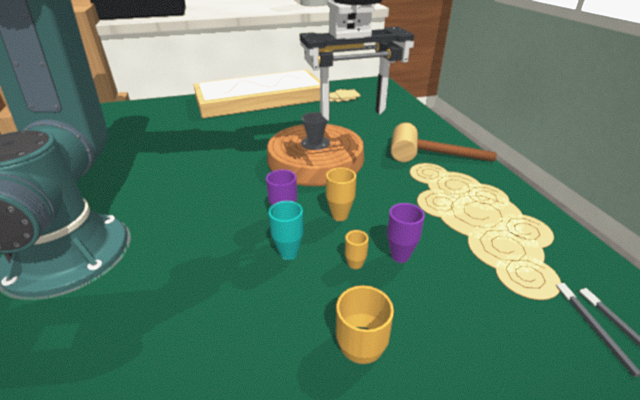

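The scene view shows the tall brass sleeve at (299,210), with purple ones at (217,205) and (338,176). The wide brass sleeve is at (200,140), the slim one at (246,183), and the holder at (410,255). The side view has the brass target at (341,193), a turquoise one at (287,230) and the holder at (315,130). Next I fit circles to the depth points in both views.

```bash
cat > h.py <<'E'
import numpy as np,cv2
from scipy.optimize import least_squares
def world(s):
    v,u=np.mgrid[:400,:640]; z=s["z_map"]
    P=np.stack([(u-s["cx"])/s["fx"]*z,(v-s["cy"])/s["fy"]*z,z],-1)
    return (P-s["t"])@s["R"]
def blobs(s,lo,hi,amin=60):
    m=cv2.inRange(cv2.cvtColor(s["color"],cv2.COLOR_RGB2HSV),lo,hi)
    n,l,st,c=cv2.connectedComponentsWithStats(m)
    return [(l==i,st[i],c[i]) for i in range(1,n) if st[i,4]>amin]
def circ(p,r=None):
    c0=p.mean(0)
    if r: q=least_squares(lambda c:np.hypot(*(p-c).T)-r,c0,loss="soft_l1",f_scale=.001).x; return q,r
    q=least_squares(lambda c:np.hypot(*(p-c[:2]).T)-c[2],[*c0,.03],loss="soft_l1",f_scale=.001).x; return q[:2],q[2]
E
python3 - <<'E'
from h import *
R={"brass":((14,120,90),(26,255,255)),"purple":((130,100,40),(160,255,255)),"turq":((82,140,80),(95,255,255))}
for n in("scene","side"):
    s=dict(np.load(n+"0.npz")); W=world(s)
    for k,(a,b) in R.items():
        for m,st,c in blobs(s,a,b):
            p=W[m&(s["z_map"]>0)]
            if len(p)<30: continue
            zt=np.percentile(p[:,2],98); t=p[p[:,2]>zt-.012]
            if zt>.2 or zt<.03: continue
            q=(t[:,:2].max(0)+t[:,:2].min(0))/2
            print(n,k,c.round(),"ztop",zt.round(3),"topmid",q.round(3),"ext",np.ptp(t[:,:2],0).round(3),"fit",[x.round(4) for x in circ(t[:,:2])])
    # holder rim: points of height .105-.125
    p=W[(s["z_map"]>0)]; g=s["color"].max(-1)[s["z_map"]>0]<95
    p=p[g&(p[:,2]>.109)&(p[:,2]<.124)&(p[:,0]>.3)&(abs(p[:,1])<.6)]
    cc=(315,130) if n=="side" else (410,250); w=W[cc[1],cc[0]]
    p=p[np.hypot(*(p[:,:2]-w[:2]).T)<.06]
    print(n,"holder",w.round(3),len(p),p[:,:2].min(0).round(3),p[:,:2].max(0).round(3),p[:,2].max(),[np.round(x,4) for x in circ(p[:,:2])],circ(p[:,:2],.032))
E
```

```text
scene brass [200. 139.] ztop 0.077 topmid [ 0.462 -0.319] ext [0.074 0.074] fit [array([ 0.4616, -0.319 ]), np.float64(0.0351)]
scene brass [246. 183.] ztop 0.06 topmid [ 0.505 -0.167] ext [0.036 0.036] fit [array([ 0.5053, -0.1671]), np.float64(0.0172)]
scene brass [300. 210.] ztop 0.097 topmid [ 0.52  -0.027] ext [0.057 0.05 ] fit [array([ 0.5201, -0.0302]), np.float64(0.0269)]
scene brass [385. 243.] ztop 0.053 topmid [0.499 0.142] ext [0.033 0.041] fit [array([0.508 , 0.1389]), np.float64(0.0211)]
scene brass [441. 298.] ztop 0.053 topmid [0.545 0.278] ext [0.194 0.088] fit [array([0.5221, 0.2825]), np.float64(0.0354)]
scene brass [378. 295.] ztop 0.053 topmid [0.575 0.178] ext [0.105 0.118] fit [array([0.5889, 0.1863]), np.float64(0.0332)]
scene brass [360. 314.] ztop 0.048 topmid [0.624 0.164] ext [0.047 0.106] fit [array([0.5237, 0.2053]), np.float64(0.1219)]
scene brass [418. 290.] ztop 0.053 topmid [0.547 0.236] ext [0.033 0.026] fit [array([0.5377, 0.2216]), np.float64(0.0244)]
scene purple [337. 174.] ztop 0.1 topmid [ 0.408 -0.005] ext [0.057 0.055] fit [array([ 0.4085, -
[... 801 characters left out ...]
8]), np.float64(0.0173)]
side brass [363. 323.] ztop 0.08 topmid [ 0.461 -0.323] ext [0.073 0.075] fit [array([ 0.4609, -0.3237]), np.float64(0.0352)]
side purple [281. 186.] ztop 0.099 topmid [ 0.408 -0.01 ] ext [0.056 0.058] fit [array([ 0.4078, -0.0107]), np.float64(0.0268)]
side purple [404. 230.] ztop 0.1 topmid [ 0.588 -0.176] ext [0.056 0.058] fit [array([ 0.5879, -0.1768]), np.float64(0.0267)]
side turq [286. 228.] ztop 0.099 topmid [ 0.397 -0.116] ext [0.056 0.057] fit [array([ 0.3966, -0.116 ]), np.float64(0.0268)]
side holder [0.523 0.178 0.096] 164 [0.497 0.167] [0.553 0.232] 0.11853526499083791 [array([0.5282, 0.2001]), np.float64(0.029)] (array([0.53117339, 0.19975813]), 0.032)
```

Sizes and heights match: the sleeve is at about (0.5195, -0.032) and the holder at about (0.529, 0.2025). Both views give the same offset between them. The fingers close along world x (tool x = +y, tool y = +x), which clears the purple sleeve. I'll move above the target and check from there.

```bash
python3 -m crank '[[0,[-0.016,-0.015,0.01],[0,0,0]],[0,[-0.016,-0.015,0.01],[0,0,0]],[0,[0,0,0],[0,0,0]],[0,[0,0,0],[0,0,0]]]'
python3 - <<'E'
from h import *
from bench import robot,vision
s=vision.snapshot("wrist"); cv2.imwrite("pics/w1.png",s["color"][:,:,::-1]); W=world(s)
print(robot.get_obs()["tool_pos"], (-s["R"].T@s["t"]).round(3))
for m,st,c in blobs(s,(14,120,60),(26,255,255)):
    p=W[m&(s["z_map"]>0)]
    if len(p)<30: continue
    t=p[(p[:,2]>.09)&(p[:,2]<.106)]
    if len(t)>50: print(c.round(),t[:,:2].min(0),t[:,:2].max(0),p[:,2].max(),circ(t[:,:2]))
E
```

```text
time: 0.5
tool_pos: [0.5199, -0.0319, 0.1852]
ee_rot: [-3.141, -0.001, 1.57]
wrist_force: [0.5, -0.1, -0.2]
width: 0.0938
finger_force: 0.0
[ 0.52041067 -0.03172056  0.18566246] [0.521 0.034 0.365]
[320. 201.] [ 0.49186111 -0.0598763 ] [ 0.54819479 -0.00367066] 0.1025089480364487 (array([ 0.51976726, -0.03095092]), np.float64(0.026561323164315167))
```

View pics/w1.png

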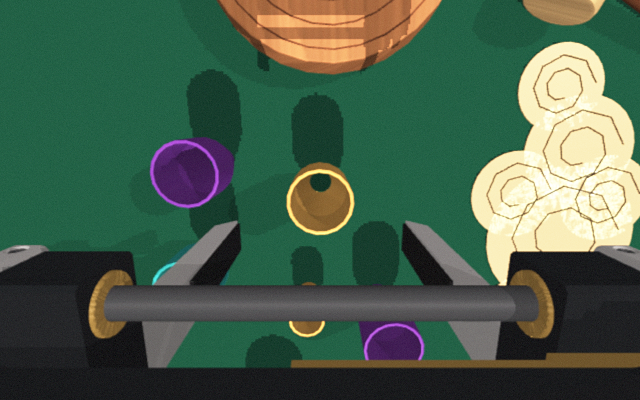

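The wrist view shows the brass sleeve at (320,201), centred between the fingers, with both sides free. Its measured centre is (0.520, -0.032). I'll descend 117 mm and grip.

```bash
python3 -m crank '[[0,[0,0,0.04],[0,0,0]],[0,[0,0,0.04],[0,0,0]],[0,[0,0,0.025],[0,0,0]],[0,[0,0,0.012],[0,0,0]],[0,[0,0,0],[0,0,0]],[0.5,[0,0,0],[0,0,0]],[0.5,[0,0,0],[0,0,0]],[0.5,[0,0,0],[0,0,0]]]'
python3 -m crank '[[0.5,[0,0,0],[0,0,0]],[0.5,[0,0,0],[0,0,0]]]'
```

```text
time: 1.35
tool_pos: [0.5214, -0.0322, 0.0704]
ee_rot: [3.138, 0.001, 1.571]
wrist_force: [-0.7, 0.2, -0.1]
width: 0.0735
finger_force: 0.0
time: 1.55
tool_pos: [0.5204, -0.0321, 0.0692]
ee_rot: [3.14, 0.0, 1.571]
wrist_force: [0.6, 0.9, 1.3]
width: 0.0579
finger_force: 0.2
```

```bash
python3 -m crank '[[0.6,[0,0,0],[0,0,0]],[0.6,[0,0,0],[0,0,0]],[0.6,[0,0,-0.01],[0,0,0]],[0.6,[0,0,-0.03],[0,0,0]],[0.6,[0,0,-0.04],[0,0,0]],[0.6,[0,0,-0.04],[0,0,0]],[0.6,[0,0,-0.03],[0,0,0]],[0.6,[0,0,0],[0,0,0]]]'
```

```text
time: 2.35
tool_pos: [0.5225, -0.0324, 0.2245]
ee_rot: [3.131, 0.002, 1.571]
wrist_force: [0.1, 0.8, -1.6]
width: 0.0555
finger_force: 29.9
```

```bash
python3 -m crank '[[0.6,[0.02,0.001,0],[0,0,0]],[0.6,[0.04,0.002,0],[0,0,0]],[0.6,[0.04,0.002,0],[0,0,0]],[0.6,[0.04,0.001,0],[0,0,0]],[0.6,[0.04,0.001,0],[0,0,0]],[0.6,[0.04,0.001,0],[0,0,0]],[0.6,[0.0145,0.001,0],[0,0,0]],[0.6,[0,0,0],[0,0,0]]]'
python3 -m crank '[[0.6,[0,0,0],[0,0,0]],[0.6,[0,0,0],[0,0,0]],[0.6,[0,0,0],[0,0,0]]]'
cat > m.py <<'E'
from h import *
from bench import robot,vision
import sys
o=robot.get_obs(); print(o["tool_pos"],o["ee_rot"],o["wrist_force"])
ims=[]
for n in("scene","side"):
    s=vision.snapshot(n); W=world(s); ok=s["z_map"]>0
    D=np.hypot(W[...,0]-.529,W[...,1]-.2025)
    hsv=cv2.cvtColor(s["color"],cv2.COLOR_RGB2HSV); br=cv2.inRange(hsv,(12,100,60),(28,255,255))>0
    m=ok&br&(D<.05)&(W[...,2]>.13); p=W[m]; print(n,"sleeve z",np.percentile(p[:,2],[1,99]).round(4))
    for a in np.arange(round(p[:,2].min(),2),p[:,2].max(),.012):
        t=p[(p[:,2]>a)&(p[:,2]<a+.012)]
        if len(t)>25: print(" ",a.round(3),len(t),[np.round(x,4) for x in circ(t[:,:2])])
    h=ok&~br&(D<.05)&(W[...,2]>.08)&(W[...,2]<.121); t=W[h]
    for a in(.09,.1,.11):
        u=t[(t[:,2]>a)&(t[:,2]<a+.01)]
        if len(u)>25: print("  holder",a,len(u),[np.round(x,4) for x in circ(u[:,:2])])
    c=(410,240) if n=="scene" else (318,110)
    ims.append(cv2.resize(s["color"][c[1]-75:c[1]+75,c[0]-50:c[0]+50],(400,600),interpolation=cv2.INTER_CUBIC))
cv2.imwrite(f"pics/{sys.argv[1]}.png",np.hstack(ims)[:,:,::-1])
E
python3 m.py p1
```

```text
time: 3.15
tool_pos: [0.5281, 0.2039, 0.2163]
ee_rot: [-3.138, 0.001, 1.574]
wrist_force: [0.6, -0.8, -1.0]
width: 0.0558
finger_force: 29.9
time: 3.45
tool_pos: [0.5292, 0.201, 0.2185]
ee_rot: [3.141, 0.0, 1.569]
wrist_force: [-0.6, 0.2, -1.2]
width: 0.0555
finger_force: 29.9
[0.52920578 0.20097835 0.21851205] [3.14147601e+00 4.04350631e-04 1.56862659e+00] [-0.6308766   0.24539985 -1.19648127]
scene sleeve z [0.1528 0.357 ]
  0.15 27 [array([0.5278, 0.2012]), np.float64(0.0171)]
  0.162 35 [array([0.5285, 0.2017]), np.float64(0.0193)]
  0.174 48 [array([0.5283, 0.2019]), np.float64(0.0222)]
  0.186 59 [array([0.5301, 0.2024]), np.float64(0.024)]
  0.198 63 [array([0.5279, 0.2018]), np.float64(0.0285)]
  0.21 58 [array([0.5288, 0.2017]), np.float64(0.0283)]
  holder 0.09 121 [array([0.5297, 0.2045]), np.float64(0.0235)]
  holder 0.1 119 [array([0.53  , 0.2047]), np.float64(0.0258)]
  holder 0.11 247 [array([0.5293, 0.2044]), np.float64(0.0286)]
side sleeve z [0.1529 0.3484]
  0.15 57 [array([0.5294, 0.2001]), np.float64(0.017)]
  0.162 77 [array([0.5294, 0.1995]), np.float64(0.0191)]
  0.174 93 [array([0.5294, 0.2004]), np.float64(0.0229)]
  0.186 102 [array([0.5298, 0.1999]), np.float64(0.0255)]
  0.198 122 [array([0.5296, 0.1998]), np.float64(0.0276)]
  0.21 125 [array([0.53, 0.2 ]), np.float64(0.028)]
  0.222 136 [array([0.5304, 0.1992]), np.float64(0.0273)]
  0.234 242 [array([0.5301, 0.1987]), np.float64(0.0269)]
  0.246 73 [array([0.5303, 0.199 ]), np.float64(0.0268)]
  0.33 53 [array([0.5242, 0.2208]), np.float64(0.0469)]
  0.342 126 [array([ 0.4994, -0.5165]), np.float64(0.6991)]
  holder 0.09 91 [array([0.528 , 0.2007]), np.float64(0.0251)]
  holder 0.1 159 [array([0.528, 0.2  ]), np.float64(0.027)]
  holder 0.11 184 [array([0.5281, 0.2001]), np.float64(0.0293)]
```

View pics/p1.png

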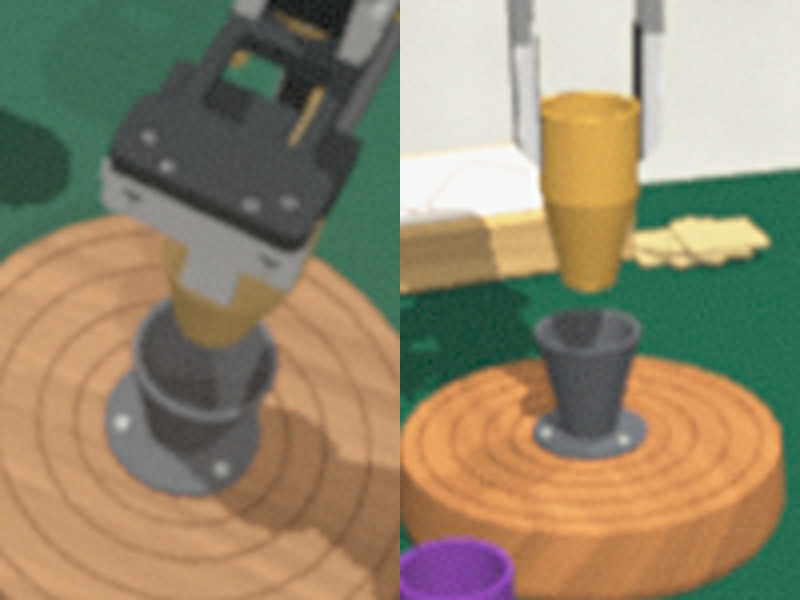

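The sleeve (589,250 in the right crop) hangs upright over the rim (588,335). The measured offset is about +1.5 mm in y and 0 in x. I'll shift +1 mm and lower to about 10 mm above the nest height (TCP ≈ 0.139).

```bash
python3 -m crank '[[0.6,[0.001,0,0.015],[0,0,0]],[0.6,[0,0,0.02],[0,0,0]],[0.6,[0,0,0.018],[0,0,0]],[0.6,[0,0,0.01],[0,0,0]],[0.6,[0,0,0.005],[0,0,0]],[0.6,[0,0,0],[0,0,0]],[0.6,[0,0,0],[0,0,0]],[0.6,[0,0,0],[0,0,0]]]'
python3 m.py p2
```

```text
time: 4.35
tool_pos: [0.5297, 0.2037, 0.1517]
ee_rot: [3.139, -0.001, 1.571]
wrist_force: [0.0, 0.2, -1.2]
width: 0.0557
finger_force: 29.9
[0.52967665 0.20367112 0.15171111] [ 3.13934968e+00 -5.74867439e-04  1.57079677e+00] [ 0.00838496  0.24014629 -1.2065488 ]
scene sleeve z [0.1308 0.289 ]
  0.13 36 [array([0.5295, 0.2043]), np.float64(0.0275)]
  holder 0.09 36 [array([0.5317, 0.2052]), np.float64(0.0219)]
  holder 0.1 49 [array([0.5316, 0.205 ]), np.float64(0.0244)]
  holder 0.11 136 [array([0.5282, 0.2045]), np.float64(0.0296)]
side sleeve z [0.1309 0.2814]
  0.13 110 [array([0.5302, 0.2026]), np.float64(0.0276)]
  0.142 118 [array([0.5305, 0.2029]), np.float64(0.0283)]
  0.154 129 [array([0.5305, 0.2012]), np.float64(0.027)]
  0.166 209 [array([0.5301, 0.2011]), np.float64(0.0268)]
  0.178 99 [array([0.5307, 0.2014]), np.float64(0.0266)]
  0.274 110 [array([   3.5922, -330.6624]), np.float64(330.8611)]
  holder 0.09 63 [array([0.528 , 0.2008]), np.float64(0.025)]
  holder 0.1 81 [array([0.5287, 0.2016]), np.float64(0.0284)]
  holder 0.11 118 [array([0.528 , 0.2004]), np.float64(0.0289)]
```

View pics/p2.png

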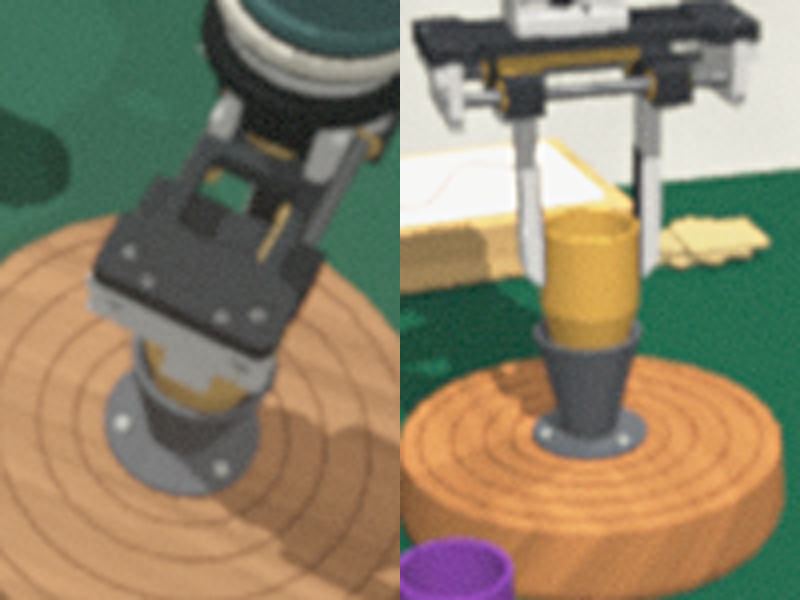

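In the right crop the sleeve is centred at column 590.5 and the rim at 587.5, so it sits about 1.5 mm too far in +x. It is also about 0.7 mm too far in +y. I'll correct both and lower slowly while watching the force.

```bash
python3 -m crank '[[0.6,[-0.0007,-0.0015,0],[0,0,0]],[0.6,[0,0,0.002],[0,0,0]],[0.6,[0,0,0.002],[0,0,0]],[0.6,[0,0,0.002],[0,0,0]],[0.6,[0,0,0],[0,0,0]],[0.6,[0,0,0],[0,0,0]]]'
python3 -m crank '[[0.6,[0,0,0.001],[0,0,0]],[0.6,[0,0,0.001],[0,0,0]],[0.6,[0,0,0],[0,0,0]],[0.6,[0,0,0],[0,0,0]]]'
```

```text
time: 5.05
tool_pos: [0.5274, 0.2028, 0.1443]
ee_rot: [-3.141, 0.0, 1.571]
wrist_force: [0.2, -0.8, -0.5]
width: 0.0553
finger_force: 29.9
time: 5.45
tool_pos: [0.5275, 0.2028, 0.1425]
ee_rot: [3.142, -0.0, 1.571]
wrist_force: [0.2, -0.7, -1.4]
width: 0.0556
finger_force: 29.9
```

```bash
python3 -m crank '[[0.6,[0,0,0.001],[0,0,0]],[0.6,[0,0,0],[0,0,0]],[0.6,[0,0,0],[0,0,0]]]'
python3 -m crank '[[0.6,[0,0,0.001],[0,0,0]],[0.6,[0,0,0],[0,0,0]],[0.6,[0,0,0],[0,0,0]]]'
```

```text
time: 5.75
tool_pos: [0.5276, 0.2028, 0.1415]
ee_rot: [3.141, -0.0, 1.571]
wrist_force: [-0.4, 0.6, -1.9]
width: 0.0553
finger_force: 29.9
time: 6.05
tool_pos: [0.5278, 0.2029, 0.1406]
ee_rot: [3.141, -0.0, 1.571]
wrist_force: [1.2, 0.1, -1.7]
width: 0.0556
finger_force: 29.9
```

```bash
python3 -m crank '[[0.6,[0,0,0.0005],[0,0,0]],[0.6,[0,0,0],[0,0,0]],[0.6,[0,0,0],[0,0,0]]]'
python3 -m crank '[[0.6,[0,0,0.0005],[0,0,0]],[0.6,[0,0,0],[0,0,0]],[0.6,[0,0,0],[0,0,0]]]'
```

```text
time: 6.35
tool_pos: [0.5278, 0.2029, 0.1402]
ee_rot: [3.141, -0.0, 1.571]
wrist_force: [1.6, 1.2, -0.7]
width: 0.0555
finger_force: 29.9
time: 6.65
tool_pos: [0.5279, 0.203, 0.1398]
ee_rot: [3.14, -0.0, 1.571]
wrist_force: [2.2, 1.6, 0.2]
width: 0.0555
finger_force: 29.9
```

The sleeve is touching the wall on one side, and the force pushes it toward +x and +y. I'll follow that, then continue down.

```bash
python3 -m crank '[[0.6,[0.0005,0.0007,0],[0,0,0]],[0.6,[0,0,0],[0,0,0]],[0.6,[0,0,0],[0,0,0]]]'
python3 -m crank '[[0.6,[0,0,0.0005],[0,0,0]],[0.6,[0,0,0],[0,0,0]],[0.6,[0,0,0],[0,0,0]]]'
```

```text
time: 6.95
tool_pos: [0.5281, 0.2031, 0.1394]
ee_rot: [-3.141, 0.0, 1.571]
wrist_force: [0.6, 1.4, 0.2]
width: 0.0558
finger_force: 29.9
time: 7.25
tool_pos: [0.5281, 0.2032, 0.1392]
ee_rot: [-3.142, 0.0, 1.571]
wrist_force: [-1.3, 0.7, 1.7]
width: 0.0558
finger_force: 29.9
```

```bash
python3 -m crank '[[0.6,[0.0004,-0.0003,0],[0,0,0]],[0.6,[0,0,0],[0,0,0]],[0.6,[0,0,0],[0,0,0]]]'; python3 -m crank '[[0.6,[0,0,0],[0,0,0]],[0.6,[0,0,0],[0,0,0]]]'; python3 m.py p3
```

```text
time: 7.55
tool_pos: [0.5281, 0.2034, 0.1392]
ee_rot: [3.141, 0.001, 1.571]
wrist_force: [-0.2, -1.5, 3.0]
width: 0.0557
finger_force: 29.9
time: 7.75
tool_pos: [0.5281, 0.2034, 0.1391]
ee_rot: [3.141, 0.0, 1.571]
wrist_force: [0.8, -2.2, 2.0]
width: 0.0556
finger_force: 29.9
[0.52807111 0.20342357 0.13914155] [3.14111601e+00 4.92675651e-04 1.57062716e+00] [ 0.75371722 -2.17612265  1.99036334]
scene sleeve z [0.131  0.2797]
  holder 0.09 35 [array([0.5285, 0.2041]), np.float64(0.0252)]
  holder 0.1 36 [array([0.5287, 0.2042]), np.float64(0.0271)]
  holder 0.11 132 [array([0.5278, 0.2046]), np.float64(0.0297)]
side sleeve z [0.1308 0.2692]
  0.13 114 [array([0.5285, 0.2016]), np.float64(0.0276)]
  0.142 138 [array([0.5288, 0.2008]), np.float64(0.0269)]
  0.154 208 [array([0.5286, 0.2006]), np.float64(0.0267)]
  0.166 74 [array([0.5292, 0.2009]), np.float64(0.0268)]
  0.25 28 [array([ 0.5111, -0.1615]), np.float64(0.3473)]
  0.262 104 [array([   1.0087, -148.0158]), np.float64(148.2007)]
  holder 0.09 66 [array([0.5284, 0.2023]), np.float64(0.0265)]
  holder 0.1 74 [array([0.5287, 0.202 ]), np.float64(0.0288)]
  holder 0.11 113 [array([0.5283, 0.2014]), np.float64(0.0298)]
```

View pics/p3.png

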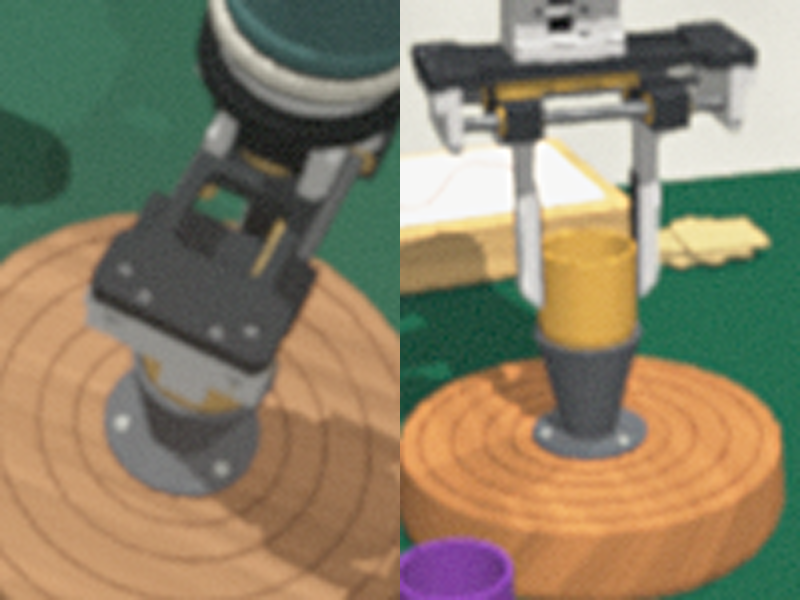

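The sleeve is seated: z no longer drops and the vertical load is only about 3 N. The picture shows it upright, with the tips at (540,300) and (640,300) above the rim at row 330. I'll ease off slightly and open.

```bash
python3 -m crank '[[0.6,[-0.0003,0,-0.0004],[0,0,0]],[0.6,[0,0,0],[0,0,0]],[0.35,[0,0,0],[0,0,0]],[0.35,[0,0,0],[0,0,0]],[0.15,[0,0,0],[0,0,0]],[0.15,[0,0,0],[0,0,0]],[0,[0,0,0],[0,0,0]],[0,[0,0,0],[0,0,0]]]'
python3 -m crank '[[0,[0,0,0],[0,0,0]],[0,[0,0,0],[0,0,0]],[0,[0,0,0],[0,0,0]],[0,[0,0,0],[0,0,0]]]'
```

```text
time: 8.65
tool_pos: [0.5279, 0.2034, 0.1394]
ee_rot: [-3.142, -0.0, 1.571]
wrist_force: [-0.7, -0.5, 0.2]
width: 0.0897
finger_force: 0.0
time: 9.05
tool_pos: [0.5279, 0.2034, 0.1394]
ee_rot: [3.141, 0.0, 1.571]
wrist_force: [-0.8, 0.3, 0.4]
width: 0.0936
finger_force: 0.0
```

```bash
python3 -m crank '[[0,[0,0,-0.01],[0,0,0]],[0,[0,0,-0.03],[0,0,0]],[0,[0,0,-0.04],[0,0,0]],[0,[0,0,-0.04],[0,0,0]],[0,[0,0,-0.03],[0,0,0]],[0,[0,0,0],[0,0,0]],[0,[0,0,0],[0,0,0]]]'
sed -i 's/\.05)&(W\[\.\.\.,2\]>\.13)/.05)\&(W[...,2]>.121)/; s/c\[1\]-75:c\[1\]+75/c[1]-75:c[1]+75/' m.py; python3 m.py p4
```

```text
time: 9.75
tool_pos: [0.5282, 0.2035, 0.2905]
ee_rot: [3.139, -0.001, 1.571]
wrist_force: [0.2, 1.2, -1.3]
width: 0.0938
finger_force: 0.0
[0.52822818 0.2034685  0.29052922] [ 3.13919141e+00 -5.79581794e-04  1.57080542e+00] [ 0.15485523  1.16961434 -1.34957359]
scene sleeve z [0.122  0.4228]
  0.12 187 [array([0.5289, 0.2045]), np.float64(0.0266)]
  0.132 218 [array([0.5291, 0.2045]), np.float64(0.0268)]
  0.144 244 [array([0.5291, 0.2044]), np.float64(0.0267)]
  0.156 266 [array([0.5292, 0.2044]), np.float64(0.0268)]
  0.168 162 [array([0.5286, 0.2043]), np.float64(0.0267)]
  holder 0.09 35 [array([0.5278, 0.2039]), np.float64(0.0256)]
  holder 0.1 38 [array([0.532 , 0.2048]), np.float64(0.0243)]
  holder 0.11 156 [array([0.5277, 0.2043]), np.float64(0.0298)]
side sleeve z [0.1218 0.1688]
  0.12 102 [array([0.5286, 0.2022]), np.float64(0.0281)]
  0.132 119 [array([0.5283, 0.2019]), np.float64(0.0278)]
  0.144 156 [array([0.5283, 0.2012]), np.float64(0.0271)]
  0.156 223 [array([0.5281, 0.2007]), np.float64(0.0267)]
  0.168 32 [array([0.5281, 0.2004]), np.float64(0.0265)]
  holder 0.09 65 [array([0.5285, 0.2012]), np.float64(0.0256)]
  holder 0.1 78 [array([0.5281, 0.201 ]), np.float64(0.0281)]
  holder 0.11 109 [array([0.5281, 0.2018]), np.float64(0.0301)]
```

View pics/p4.png

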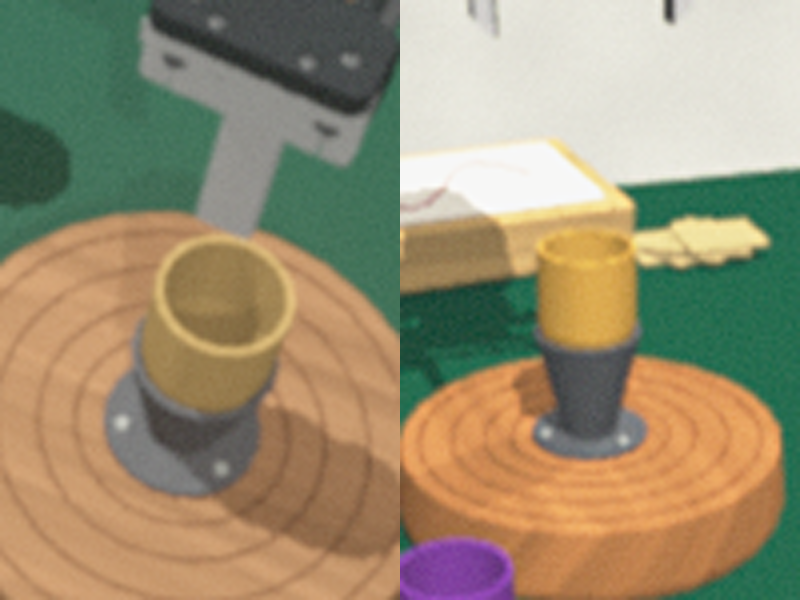

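The sleeve stands upright and concentric in the holder, its top 51 mm above the rim as specified, and the gripper is clear.

```bash
python3 -c "
from bench import robot
print(robot.close_job())"
```

```text
the job is handed in; nothing more can be done
None
```

The middle brass sleeve stands upright in the holder, set down with only about 3 N and released, the other sleeves were never touched, and the job was handed in at about 10 s (no verdict was returned).

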